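# Hang the lidded mug on the drying hook

## Task

Take the lidded steel mug, the one with a handle, out of its close-fitting crate pocket, stand it upright on the black rubber mat and let go of it. Then take it again, this time round its body, lift it and hang it by its handle on the hook of the stand, at rest and let go. Leave the plain canister in the crate and the other things on the bench where they are.

Things in the scene. Friction and masses are not known exactly. Their poses are not given: they have to be found in the camera images.
- mug: Closed steel mug, black lid, 66 mm diameter, 110 high, 0.28 kg. Origin: centre of underside, z up. Black D handle on its -x side, bars 12 mm wide (y): outer upright bar x -78 to -69, z 33 to 98 mm; top bar z 88 to 98 and bottom bar z 33 to 43 join it to the body. Starts upright in one of the crate's two pockets, handle toward the crate's -x.
- mug_hole (a point): Centre of the opening of the mug's handle, at x = -51, y = 0, z = 65.5 mm in the mug's frame. The opening runs through along the mug's y; it is 36 mm wide (along x) and 45 mm high (along z).
- canister: Plain steel canister with the same body and lid as the mug (66 mm diameter, 110 mm high) but no handle, in the other pocket of the crate. Origin: centre of its underside. To be left alone.
- crate: Fixed open plywood crate 132 (x) x 170 (y) x 114 mm high, walls and floor 6 mm; a wall splits it into two pockets side by side along y, each 120 x 76 mm inside. Origin: centre of underside. Only 5 mm is free round the mug's body, too little for a finger, but 32 mm on each side (y) of its handle.
- mat: Fixed black rubber mat on the bench, 150 x 150 x 4 mm. Origin: centre of its underside.
- stand: Fixed steel hook stand: base 120 x 120 x 12 mm, post 10 mm thick, 342 mm tall, at its centre. Origin: centre of underside. One hook of 8 mm round bar leaves the post toward the stand's -x, axis 190 mm up, level for 64 mm, then turns up to a tip 80 mm from the post's axis, 210 mm up. Below it, 120 mm up, a straight 10 mm rubber bumper bar (77 mm long) for the hung mug's side to lean on.
- hook (a point): Seat of the hook: point on top of its level bar, 54 mm from the post's axis toward the stand's -x, 194 mm above the bench. Axes as the stand's: the hook points along -x, z up.
- brush_pot: Plastic pot 76 mm across and 90 mm high with brushes and pens standing in it, up to 155 mm high. Origin: centre of its underside. Bystander.
- jar: Jar with a black cap, 66 mm diameter, 110 mm high. Origin: centre of its underside. Bystander.
- flask: White bottle with a cap, 64 mm diameter, 150 mm high. Origin: centre of its underside. Bystander.
Things that resemble listed ones, but are neither listed nor needed, are in the scene too. What is shaped like the mug but green is not meant. Several things look just like the mat: the one meant starts farthest to the robot's left.

How it is judged:
On the way, in this order (a step that is already met when the one before it is completed fails the run):
1. the mug stands upright on the rubber mat, let go (horizontal distance between mug and mat below 0.075 m and height (world z) of mug below 0.012 m and angle between mug's own z axis and vertical below 0.1 rad and contact force between the fingers and mug below 0.2 N and contact force between mug and mat above 1 N and linear speed of mug below 0.03 m/s), for 0.2 s.
2. the mug is lifted again, now held round its body (not by its handle) (contact force between the fingers and mug above 1 N and height (world z) of mug above 0.03 m and x of the grasp point in the frame of mug above -0.03 m), for 0.2 s.
At the end, for the whole second after the job is handed in: The mug hangs at rest by its handle on the hook: handle opening's centre within 45 mm of the hook's seat and below 200 mm, carried by the stand, underside over 40 mm above the bench, under 40 mm/s and 0.4 rad/s. The canister is within 30 mm of its start (distance between mug_hole and hook below 0.045 m and contact force between mug and stand above 1 N and height (world z) of mug_hole below 0.2 m and height (world z) of mug above 0.04 m and linear speed of mug below 0.04 m/s and angular speed of mug below 0.4 rad/s and distance of canister from where it was at the start of the episode below 0.03 m); the robot touches nothing.
It fails at once if the canister is taken or knocked out of its place (moved over 40 mm) (distance of canister from where it was at the start of the episode above 0.04 m).
It fails at once if a bystander is knocked over or pushed away (moved over 40 mm) (distance of any of brush_pot, jar, flask from where it was at the start of the episode above 0.04 m).
It also fails if it takes over 58 s, if anything falls off the work surface, if the arm or the gripper's body presses on something with over 40 N, if the wrist force passes 120 N, or if a joint passes its speed limit or range.

## Robot

A 7-joint arm with a two-finger parallel gripper is mounted at the origin on the work surface. World frame = base frame: x ahead of the robot, y to its left, z up, the work surface at z = 0. Lengths are in m, angles in rad, forces in N, time in s.
With the tool pointing down it reaches from about 0.425 to 0.95 m from the base axis. Payload 4.7 kg.
Tool frame: the origin (TCP) lies at the very end of the fingers, on their centre line; the grasp point (between the pads) lies 19 mm behind it (ctrl.grip_depth is the z of the grasp point in the tool frame, in m); z points along the fingers, y is the direction in which the jaws open and shut (so a half turn about z gives the same grasp; the last joint's range is limited). The gripper opens to 87 mm and grips with 3 to 60 N. Pads are 19 mm wide; open, the fingers measure 117 mm over their backs; the gripper's body (75 mm by 190 mm) begins 51 mm behind the grasp point.
Start: joints at [1.128, 0.469, -0.049, 1.532, 0.024, 1.141, -0.082], TCP at [0.271, -0.618, 0.223] pointing down, gripper open.
Joint ranges: [-2.59, 2.59], [-0.33, 1.99], [-1.39, 1.29], [0.1, 2.45], [-1.04, 4.18], [0.21, 1.99], [-2.66, 2.66]. Speed limits (rad/s): [2.57, 2.57, 3.14, 3.14, 3.14, 3.14, 3.14].

## Interface

Orientations are given as a 3x3 rotation matrix whose columns are the frame's x, y, z axes.
In Python, from plant import observe, viewer, sign_off, ctrl gives the robot as it stands.
- The arm moves only by the tool play_rows, never from a script. Its argument "commands" is a list of rows, each a list of 5 numbers: the shift along the tool's x, y, z in m, then the turn about the tool's z in degrees, then the finger opening in m, from 0 to 0.087. A call has exactly 10 rows; each row shifts and turns the commanded pose from where the row before left it, along the tool's axes as they then stand; what a row does not reach is not made up. A row lasts 1/8 s, in which the tool goes at most 62.5 mm and 10.7 degrees, less where a joint would pass 70% of its speed; a pose out of reach is approached as far as the arm can. A call with a gripper value outside its range is refused whole. The fingers move at their own pace and stop on an object; "grip_force" is the grip in N (left out, the last holds). Time passes only in rows, so rows that do not move let the fingers close, or fill a call up. It gives the time, the measured TCP pose, the force and the opening at its end, in the units of the state.
- observe(): the state, without advancing time (a new reading comes with each control period).
- viewer.camera(name): name is "scene" or "top"; returns the picture (420x560x3 uint8, red, green, blue); there is no depth.
- viewer.camera_info(name): a dict with "vertical_fov" (degrees; the focal length in pixels is half the picture's height over the tangent of half this angle, whatever the lens; pixels are square), "cx", "cy" (the principal point, pixels), "cam_to_world" (4x4, takes a point from camera to world coordinates). Camera axes: x right, y down, z forward; pixel columns grow to the right and rows downward; lengths in m; the calibration is good to about 2 mm. A picture is of the moment at which its call begins. camera_info takes no time and is no camera call.
- sign_off(): hands the job in, once; it reports no verdict.
The state is a dict: "time": time; "joints": joint angles; "joint_velocities": joint speeds; "effort": joint torques, N m; "ee_pos": TCP position; "orientation": TCP orientation; "ft_force": force on the tool from outside, world axes, zero at the start; "ft_torque": the same for the moment, N m; "gripper_width": opening from 0.0 (shut) to 1.0 (fully open).
Only numpy, scipy, OpenCV 4.12 (cv2) and the standard library are available. Lean on these libraries where they do the work, as an engineer would, in place of code of your own. Each camera call takes 0.05 s, during which the arm holds its last target. There are 200 camera calls.

## Working session

There is one attempt and no reset: what is moved stays moved. The work goes in short steps, Python scripts to look and compute and a tool call to move; the robot and the scene stay as the last step left them, time stands still between calls to the robot, and variables do not carry over. Pictures are saved under pics/ and viewed, about 8 in all and at most 12, crops included, and the job is handed in when it is done.

Besides the shell and the picture viewer there is one more tool, called after ">>>" by a JSON object that holds its "name" and its "arguments". play_rows: Moves the arm, as the interface text tells. Its arguments: {"type":"object","properties":{"commands":{"type":"array"},"grip_force":{"type":"number"}},"required":["commands"]}

```bash
mkdir -p pics
cat > h.py <<'E'
import numpy as np,cv2
from plant import observe,viewer,sign_off,ctrl
def pic(n,f,crop=None,s=1):
    im=viewer.camera(n)[:,:,::-1]
    if crop: x0,y0,x1,y1=crop; im=im[y0:y1,x0:x1]
    cv2.imwrite('pics/'+f,cv2.resize(im,None,fx=s,fy=s,interpolation=cv2.INTER_CUBIC))
def cal(n):
    i=viewer.camera_info(n); f=210/np.tan(np.radians(i['vertical_fov'])/2); return f,i['cx'],i['cy'],np.array(i['cam_to_world'])
def w(n,u,v,z):
    f,cx,cy,T=cal(n); d=T[:3,:3]@[(u-cx)/f,(v-cy)/f,1]; o=T[:3,3]; return o+d*(z-o[2])/d[2]
def px(n,p):
    f,cx,cy,T=cal(n); q=T[:3,:3].T@(np.array(p)-T[:3,3]); return [round(q[0]/q[2]*f+cx,1),round(q[1]/q[2]*f+cy,1)]
E
python3 - <<'E'
from h import *
pic('top','a.png',s=1.4);pic('scene','b.png',s=1.4)
for n in('top','scene'):print(cal(n))
s=observe();print(s['time'],s['ee_pos'],s['orientation'],s['ft_force'],s['gripper_width'],ctrl.grip_depth)
E
```

```text
(np.float64(532.2755808413283), 276.40489533858914, 200.49774948796923, array([[ 1.22881823e-02, -9.97422650e-01,  7.06898768e-02,
         4.34521527e-01],
       [-9.99924040e-01, -1.23250657e-02, -8.55953813e-05,
         5.73231659e-02],
       [ 9.56632145e-04, -7.06834554e-02, -9.97498338e-01,
         1.48168593e+00],
       [ 0.00000000e+00,  0.00000000e+00,  0.00000000e+00,
         1.00000000e+00]]))
(np.float64(522.5532413575505), 277.65081415494404, 203.14076785375102, array([[ 0.82842803,  0.42573334, -0.36394796,  1.15169892],
       [ 0.56007843, -0.62459985,  0.54423082, -0.80742102],
       [ 0.00437536, -0.65469547, -0.75588008,  1.34740706],
       [ 0.        ,  0.        ,  0.        ,  1.        ]]))
0.1 [ 0.27116439 -0.61754313  0.22159544] [[ 9.15586956e-01  4.02119207e-01 -8.17870910e-04]
 [ 4.02120023e-01 -9.15585585e-01  1.58844882e-03]
 [-1.10085037e-04 -1.78324529e-03 -9.99998404e-01]] [-0.04741522 -0.94704385 -0.35873328] 0.9944791078758353 -0.0187
```

View pics/a.png

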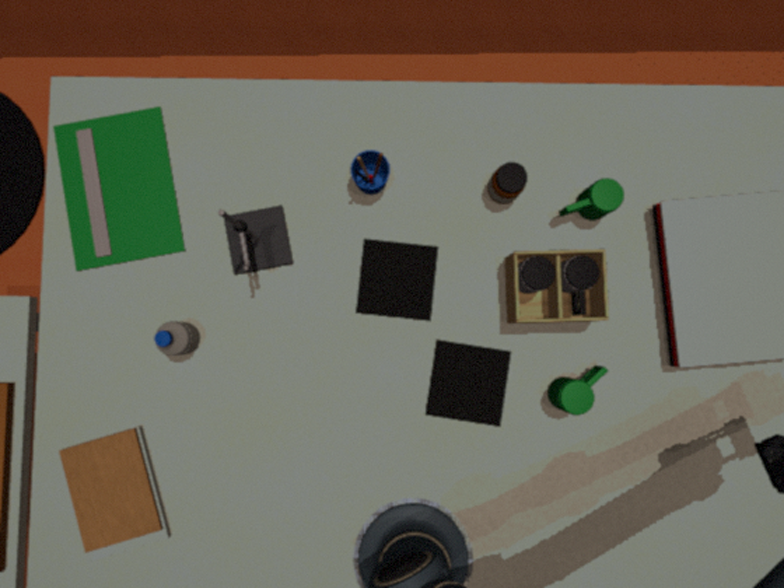

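View pics/b.png

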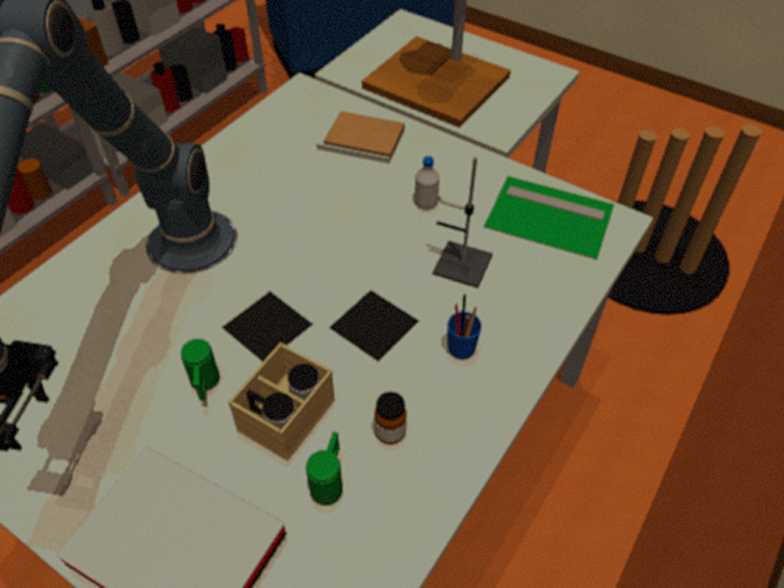

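The top view shows the mug in the right pocket, with its lid at (581,272) and its handle pointing down to (577,303). The leftmost mat is at (398,280) and the stand base at (258,240). I'll zoom in on the stand and the crate.

Run:
```python
from h import *
a=viewer.camera('top')[:,:,::-1];b=viewer.camera('scene')[:,:,::-1]
R=lambda im,x0,y0,x1,y1:cv2.resize(np.clip(im[y0:y1,x0:x1]*1.6,0,255).astype('uint8'),(400,300),interpolation=cv2.INTER_CUBIC)
# scale 5: 80x60
cv2.imwrite('pics/c.png',np.vstack([np.hstack([R(a,145,140,225,200),R(a,145,170,225,230)]),np.hstack([R(b,295,110,375,170),R(b,295,150,375,210)])]))
cv2.imwrite('pics/d.png',np.vstack([np.hstack([R(a,360,175,440,235),R(a,248,165,328,225)]),np.hstack([R(b,150,240,230,300),R(b,170,260,250,320)])]))
```

```text
(no output)
```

View pics/c.png

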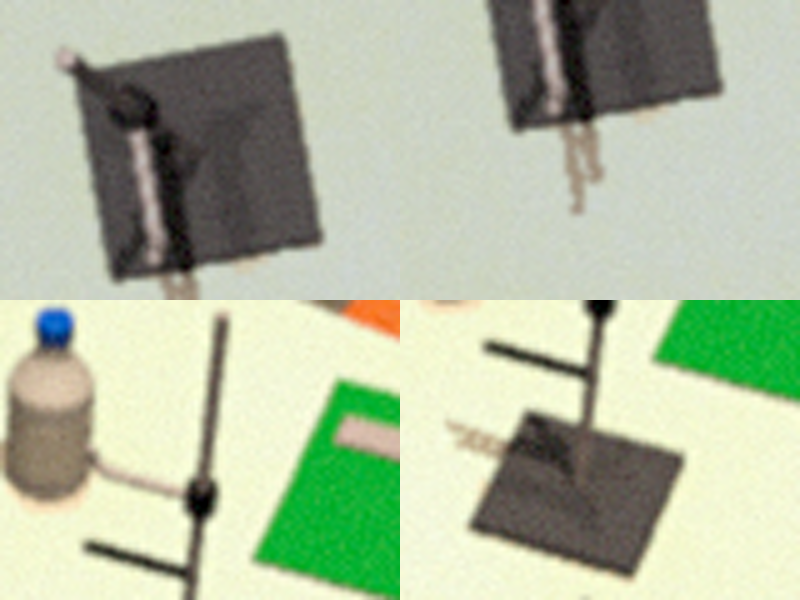

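View pics/d.png

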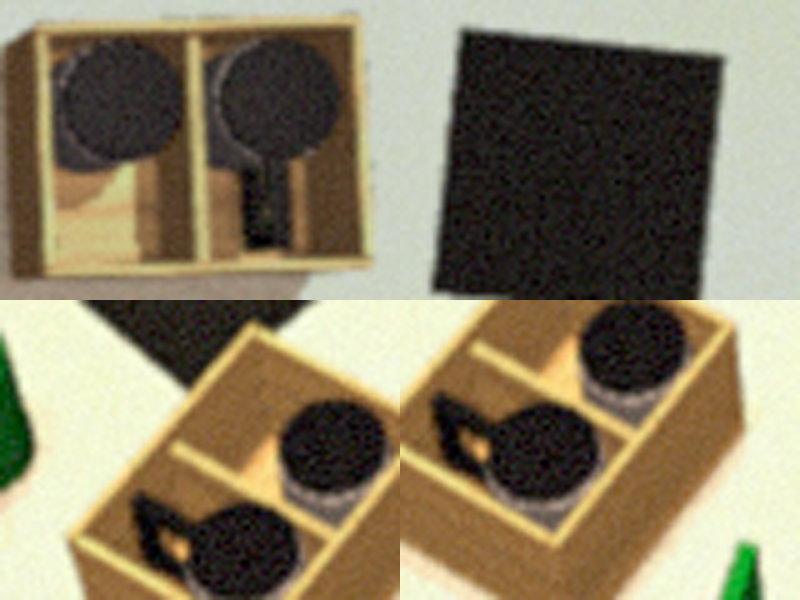

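Run:
```python
from h import *
np.set_printoptions(precision=4,suppress=True)
W=lambda ox,oy,l,z:np.array([w('top',ox+x/5,oy+y/5,z) for x,y in l])[:,:2]
yaw=lambda d:np.degrees(np.arctan2(d[1],d[0]))
c=W(360,175,[(40,25),(358,17),(370,265),(48,273)],.114);print('crate',c.mean(0),'yaw',yaw((c[0]+c[1]-c[2]-c[3])),yaw(c[0]+c[3]-c[1]-c[2])-90)
m=W(360,175,[(279,97),(122,98),(265,248)],.116);print('mug,can,handle',m, yaw(m[0]-m[2]))
s=W(145,140,[(282,35),(320,242),(115,278),(80,70)],.012);print('stand',s.mean(0),s,yaw(s[1]-s[0]),yaw(s[2]-s[3]),yaw(s[3]-s[0]),yaw(s[2]-s[1]))
h=W(145,140,[(138,115),(155,240)],.19);print('hook',h,yaw(h[1]-h[0]))
print('top',W(145,140,[(66,60)],.342))
t=np.array([w('top',u/1.4,v/1.4,.004)[:2] for u,v in[(363,240),(438,247),(431,320),(357,313)]]);print('mat',t.mean(0),yaw(t[0]-t[3]))
for n,u,v,z in(('flask',177,338,.05),('pot',371,172,.09),('jar',510,178,.11),('green',572,396,.1),('green2',602,197,.1)):print(n,w('top',u/1.4,v/1.4,z)[:2])
print('flaskcap',w('top',164/1.4,338/1.4,.15)[:2],'flask scene base',w('scene',295+45/5,110+190/5,0)[:2])
# scene checks: mug lid, hook tip
print('scene mug',w('scene',150+245/5,240+250/5,.116)[:2],'hook tip',w('scene',295+90/5,110+157/5,.21)[:2],'post top',w('scene',295+222/5,110+18/5,.342)[:2])
```

```text
crate [ 0.5266 -0.2632] yaw 2.063291987107456 2.141761779603783
mug,can,handle [[ 0.5515 -0.3015]
 [ 0.55   -0.2206]
 [ 0.4737 -0.2938]] -5.626778187647703
stand [0.6172 0.3126] [[0.6856 0.2681]
 [0.57   0.2445]
 [0.5486 0.3575]
 [0.6645 0.3801]] -168.44110644452215 -168.97535817089764 100.65489742124133 100.7261350466821
hook [[0.6148 0.3121]
 [0.5536 0.3022]] -170.83563235140804
top [[0.6171 0.3138]]
mat [0.5411 0.0368] -3.8352490756090756
flask [0.421  0.4579]
pot [0.7389 0.0899]
jar [ 0.7264 -0.1697]
green [ 0.3241 -0.2857]
green2 [ 0.6947 -0.3439]
flaskcap [0.4217 0.4531] flask scene base [0.4313 0.4454]
scene mug [ 0.5571 -0.3007] hook tip [0.551  0.2926] post top [0.6218 0.3141]
```

The stand sits at about (0.618, 0.313), yaw 11°. The mug is at about (0.553, -0.301), yaw about -2°, and the mat is at (0.541, 0.037). I'll go above the handle with the jaws set across it.

>>> {"name": "play_rows", "arguments": {"commands": [[0.0325,-0.0203,-0.003,0,0.034],[0.0325,-0.0203,-0.003,0,0.034],[0.0325,-0.0203,-0.003,0,0.034],[0.0325,-0.0203,-0.003,0,0.034],[0.0325,-0.0203,-0.003,0,0.034],[0.0325,-0.0203,-0.003,0,0.034],[0.0325,-0.0203,-0.003,0,0.034],[0.0325,-0.0203,-0.003,0,0.034],[0.0325,-0.0203,-0.003,0,0.034],[0.0325,-0.0203,-0.003,0,0.034]], "grip_force": 50}}

```text
time: 1.45
ee_pos: [0.4879, -0.3003, 0.2526]
orientation: [[0.916, 0.402, -0.0], [0.402, -0.916, -0.0], [-0.0, 0.0, -1.0]]
ft_force: [0.9, 0.5, -0.2]
gripper_width: 0.394
```

>>> {"name": "play_rows", "arguments": {"commands": [[0,0,0,-10,0.034],[0,0,0,-10,0.034],[0,0,0,-10,0.034],[0,0,0,-10,0.034],[0,0,0,-10,0.034],[0,0,0,-10,0.034],[0,0,0,-10,0.034],[0,0,0,-10,0.034],[0,0,0,-10,0.034],[0,0,0,-10,0.034]]}}

```text
time: 2.7
ee_pos: [0.4872, -0.3015, 0.2524]
orientation: [[-0.56, 0.829, -0.0], [0.829, 0.56, 0.0], [0.0, -0.0, -1.0]]
ft_force: [0.5, 0.0, 0.2]
gripper_width: 0.393
```

>>> {"name": "play_rows", "arguments": {"commands": [[0,0,0,-9,0.034],[0,0,0,-9,0.034],[0,0,0,-9,0.034],[0,0,0,-9,0.034],[0,0,0,-9,0.034],[0,0,0,-9,0.034],[0,0,0,0,0.034],[0,0,0,0,0.034],[0,0,0,0,0.034],[0,0,0,0,0.034]]}}

```text
time: 3.95
ee_pos: [0.4875, -0.3014, 0.2526]
orientation: [[-0.999, 0.04, 0.0], [0.04, 0.999, -0.0], [-0.0, -0.0, -1.0]]
ft_force: [-0.3, 0.2, -0.8]
gripper_width: 0.392
```

Run:
```python
from h import *
s=observe();print(s['time'],s['ee_pos'],s['orientation'].round(4),s['ft_force'],s['gripper_width'],s['joints'])
a=viewer.camera('top')[:,:,::-1];b=viewer.camera('scene')[:,:,::-1]
R=lambda im,x0,y0,x1,y1:cv2.resize(np.clip(im[y0:y1,x0:x1]*1.6,0,255).astype('uint8'),(400,400),interpolation=cv2.INTER_CUBIC)
cv2.imwrite('pics/e.png',np.hstack([R(a,350,165,450,265),R(b,150,220,250,320)]))
# predicted handle top outline px (z .104) for assumed mug
m=np.array([.553,-.301]);y=np.radians(-2);
for lx,ly in((-78,0),(-66,0),(-33,0)):
  p=[*(m+[lx/1e3*np.cos(y),lx/1e3*np.sin(y)]),.104]; print(lx,px('top',p),px('scene',p))
```

```text
3.95 [ 0.48745521 -0.30139806  0.25260471] [[-9.992e-01  4.050e-02  1.000e-04]
 [ 4.050e-02  9.992e-01 -2.000e-04]
 [-1.000e-04 -2.000e-04 -1.000e+00]] [-0.28909142  0.20356813 -0.76769731] 0.3920821976864392 [ 1.00301008  0.35116933 -0.67207877  1.71514877  0.23618405  1.15756657
  1.79536882]
-78 [np.float64(413.5), np.float64(224.2)] [np.float64(177.4), np.float64(277.4)]
-66 [np.float64(413.7), np.float64(219.6)] [np.float64(180.5), np.float64(279.6)]
-33 [np.float64(414.0), np.float64(206.9)] [np.float64(189.3), np.float64(285.6)]
```

View pics/e.png

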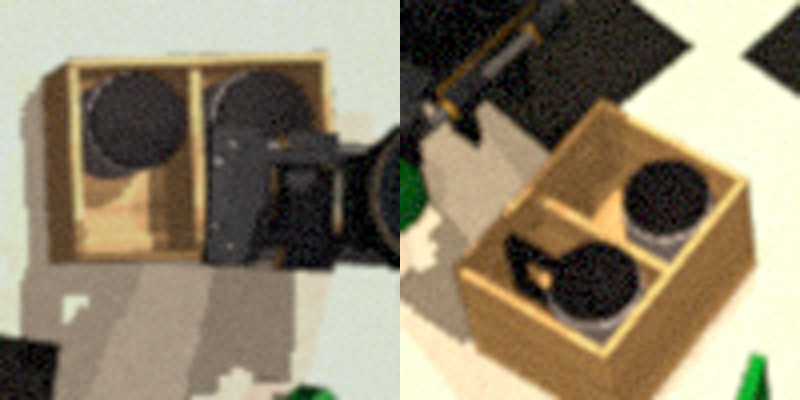

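The scene crop shows the handle end at about (179,281), within about 4 mm of the prediction, so I'm going down.

>>> {"name": "play_rows", "arguments": {"commands": [[0,0,0.025,0,0.034],[0,0,0.025,0,0.034],[0,0,0.025,0,0.034],[0,0,0.025,0,0.034],[0,0,0.02,0,0.034],[0,0,0.02,0,0.034],[0,0,0.02,0,0.034],[0,0,0.015,0,0.034],[0,0,0.015,0,0.034],[0,0,0,0,0.034]]}}

```text
time: 5.3
ee_pos: [0.4867, -0.3011, 0.0614]
orientation: [[-0.999, 0.04, -0.002], [0.04, 0.999, 0.001], [0.002, 0.001, -1.0]]
ft_force: [-0.6, -1.1, -0.1]
gripper_width: 0.39
```

>>> {"name": "play_rows", "arguments": {"commands": [[0,0,0,0,0.028],[0,0,0,0,0.022],[0,0,0,0,0.016],[0,0,0,0,0.01],[0,0,0,0,0.0],[0,0,0,0,0.0],[0,0,0,0,0.0],[0,0,0,0,0.0],[0,0,0,0,0.0],[0,0,0,0,0.0]]}}

```text
time: 6.55
ee_pos: [0.4876, -0.3015, 0.0628]
orientation: [[-0.999, 0.04, 0.0], [0.04, 0.999, -0.0], [-0.0, -0.0, -1.0]]
ft_force: [-0.5, -0.1, 5.5]
gripper_width: 0.135
```

Gripped at 11.8 mm, which is the handle bar. Lifting.

>>> {"name": "play_rows", "arguments": {"commands": [[0,0,-0.008,0,0.0],[0,0,-0.012,0,0.0],[0,0,-0.018,0,0.0],[0,0,-0.02,0,0.0],[0,0,-0.02,0,0.0],[0,0,-0.02,0,0.0],[0,0,-0.02,0,0.0],[0,0,-0.02,0,0.0],[0,0,-0.02,0,0.0],[0,0,-0.015,0,0.0]]}}

```text
time: 7.8
ee_pos: [0.4876, -0.3015, 0.2373]
orientation: [[-0.999, 0.04, 0.001], [0.04, 0.999, -0.001], [-0.001, -0.001, -1.0]]
ft_force: [0.2, -0.4, -2.7]
gripper_width: 0.133
```

Run:
```python
from h import *
s=observe();print(s['time'],s['ee_pos'],s['ft_force'],s['ft_torque'],s['gripper_width'])
pic('scene','f.png',(90,160,290,310),4)
```

```text
7.8 [ 0.48759953 -0.30145089  0.23729312] [ 0.19578528 -0.44095185 -2.67763581] [ 0.11764757  0.0427363  -0.05368589] 0.13312073172537722
```

View pics/f.png

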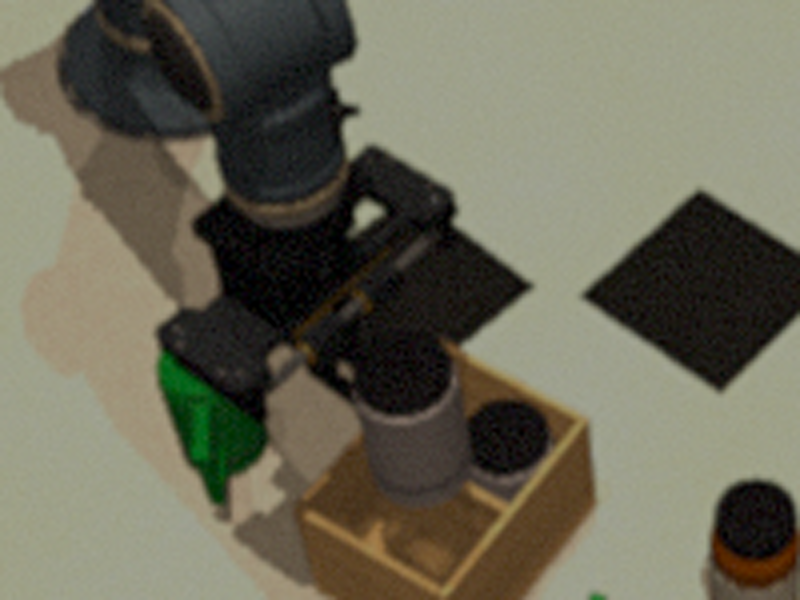

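The mug hangs upright from the handle, clear of the crate, and the canister hasn't moved. I'll move it over the mat and turn it 77°.

>>> {"name": "play_rows", "arguments": {"commands": [[-0.0024,0.02,0,0,0.0],[-0.0024,0.04,0,0,0.0],[-0.0024,0.045,0,0,0.0],[-0.0024,0.05,0,0,0.0],[-0.0024,0.05,0,0,0.0],[-0.0024,0.05,0,0,0.0],[-0.0024,0.05,0,0,0.0],[-0.0024,0.045,0,0,0.0],[-0.0024,0.035,0,0,0.0],[-0.0024,0.019,0,0,0.0]]}}

```text
time: 9.1
ee_pos: [0.5256, 0.1054, 0.2348]
orientation: [[-0.999, 0.035, -0.002], [0.035, 0.999, 0.001], [0.002, 0.001, -1.0]]
ft_force: [0.3, -0.4, -2.5]
gripper_width: 0.13
```

>>> {"name": "play_rows", "arguments": {"commands": [[0,0,0,5,0.0],[0,0,0,8,0.0],[0,0,0,9,0.0],[0,0,0,10,0.0],[0,0,0,10,0.0],[0,0,0,10,0.0],[0,0,0,10,0.0],[0,0,0,9,0.0],[0,0,0,6,0.0],[0,0,0,0,0.0]]}}

```text
time: 10.35
ee_pos: [0.5263, 0.1027, 0.2347]
orientation: [[-0.189, 0.982, -0.002], [0.982, 0.189, 0.0], [0.001, -0.002, -1.0]]
ft_force: [-1.0, 1.3, -2.7]
gripper_width: 0.137
```

>>> {"name": "play_rows", "arguments": {"commands": [[0,0,0.02,0,0.0],[0,0,0.02,0,0.0],[0,0,0.02,0,0.0],[0,0,0.02,0,0.0],[0,0,0.02,0,0.0],[0,0,0.02,0,0.0],[0,0,0.02,0,0.0],[0,0,0.015,0,0.0],[0,0,0,0,0.0],[0,0,0,0,0.0]]}}

```text
time: 11.6
ee_pos: [0.528, 0.1016, 0.0811]
orientation: [[-0.186, 0.982, 0.001], [0.982, 0.186, 0.0], [0.0, 0.001, -1.0]]
ft_force: [0.5, -0.3, -2.2]
gripper_width: 0.132
```

Run:
```python
from h import *
s=observe();print(s['time'],s['ee_pos'],s['orientation'].round(3),s['ft_force'],s['joints'].round(2))
a=viewer.camera('top')[:,:,::-1];b=viewer.camera('scene')[:,:,::-1]
R=lambda im,x0,y0,x1,y1:cv2.resize(np.clip(im[y0:y1,x0:x1]*1.6,0,255).astype('uint8'),(400,400),interpolation=cv2.INTER_CUBIC)
cv2.imwrite('pics/g.png',np.hstack([R(a,235,145,335,245),R(b,210,180,310,280)]))
```

```text
11.6 [0.52797548 0.10164927 0.08107246] [[-0.186  0.982  0.001]
 [ 0.982  0.186  0.   ]
 [ 0.     0.001 -1.   ]] [ 0.4670205  -0.27013002 -2.24414217] [ 0.12  0.47 -0.5   1.97  0.32  0.78 -0.37]
```

View pics/g.png

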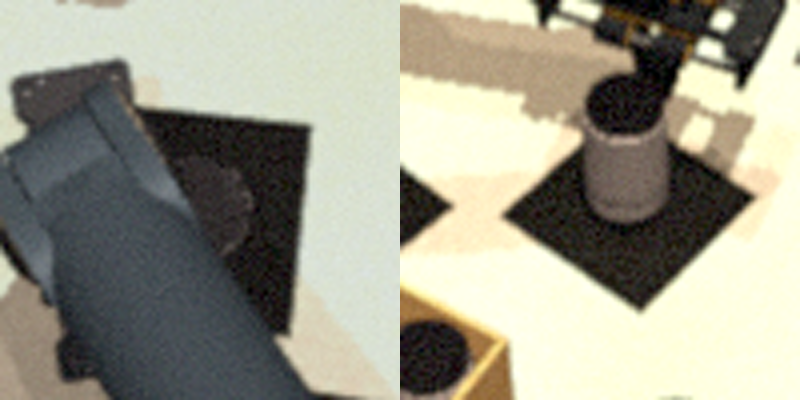

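The mug is upright about 20 mm above the centre of the mat. I'll lower it, release it and rise.

>>> {"name": "play_rows", "arguments": {"commands": [[0,0,0.005,0,0.0],[0,0,0.005,0,0.0],[0,0,0.004,0,0.0],[0,0,0.003,0,0.0],[0,0,0.003,0,0.0],[0,0,0,0,0.0],[0,0,0,0,0.0],[0,0,0,0,0.034],[0,0,0,0,0.034],[0,0,0,0,0.034]]}}

```text
time: 12.95
ee_pos: [0.5276, 0.1012, 0.0606]
orientation: [[-0.186, 0.983, 0.0], [0.983, 0.186, -0.0], [-0.0, 0.0, -1.0]]
ft_force: [0.9, -0.3, -0.4]
gripper_width: 0.356
```

>>> {"name": "play_rows", "arguments": {"commands": [[0,0,0,0,0.034],[0,0,0,0,0.034],[0,0,-0.01,0,0.034],[0,0,-0.02,0,0.034],[0,0,-0.025,0,0.034],[0,0,-0.03,0,0.034],[0,0,-0.03,0,0.034],[0,0,-0.03,0,0.034],[0,0,-0.03,0,0.087],[0,0,-0.02,0,0.087]]}}

```text
time: 14.2
ee_pos: [0.5278, 0.1016, 0.2579]
orientation: [[-0.186, 0.983, 0.003], [0.983, 0.186, 0.0], [-0.0, 0.003, -1.0]]
ft_force: [0.0, -0.0, -1.2]
gripper_width: 0.537
```

>>> {"name": "play_rows", "arguments": {"commands": [[0.03,0,0,0,0.087],[0.04,0,0,0,0.087],[0.04,0,0,0,0.087],[0.04,0,0,0,0.087],[0.03,0,0,0,0.087],[0,0,0,0,0.087],[0,0,0,0,0.087],[0,0,0,0,0.087],[0,0,0,0,0.087],[0,0,0,0,0.087]]}}

```text
time: 15.45
ee_pos: [0.4943, 0.2775, 0.2556]
orientation: [[-0.185, 0.983, 0.0], [0.983, 0.185, -0.0], [-0.0, 0.0, -1.0]]
ft_force: [-0.8, -0.9, 0.0]
gripper_width: 1.0
```

Run:
```python
from h import *
s=observe();print(s['time'],s['ee_pos'],s['orientation'].round(3),s['ft_force'],s['joints'].round(2))
a=viewer.camera('top')[:,:,::-1];b=viewer.camera('scene')[:,:,::-1]
R=lambda im,x0,y0,x1,y1:cv2.resize(np.clip(im[y0:y1,x0:x1]*1.8,0,255).astype('uint8'),(400,400),interpolation=cv2.INTER_CUBIC)
cv2.imwrite('pics/i.png',np.hstack([R(a,235,145,315,225),R(b,230,180,310,260)]))
```

```text
15.45 [0.49429626 0.27754923 0.25558896] [[-0.185  0.983  0.   ]
 [ 0.983  0.185 -0.   ]
 [-0.     0.    -1.   ]] [-0.76405612 -0.85994621  0.04732665] [-0.08  0.33 -0.64  1.73  0.21  1.16 -0.6 ]
```

View pics/i.png

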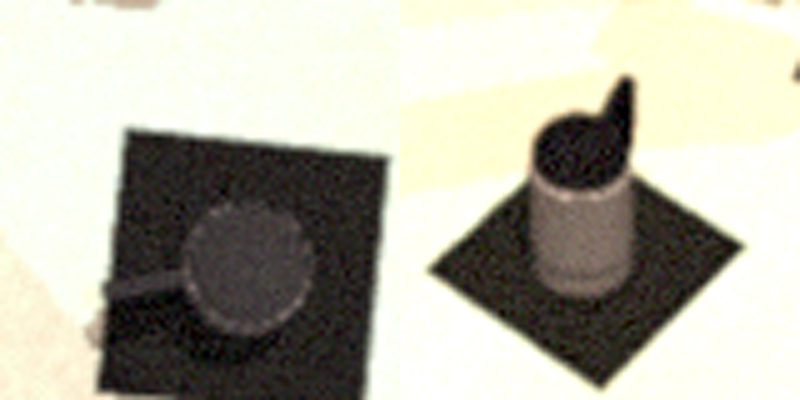

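The mug stands free on the mat, with the lid at crop (248,267) and the handle end at (105,290).

Run:
```python
from h import *
m=w('top',235+248/5,145+267/5,.114)[:2];h=w('top',256,203,.102)[:2];print('mug',m,'handle',h,np.linalg.norm(m-h),'yaw',np.degrees(np.arctan2(*(m-h)[::-1])))
print('scene',w('scene',230+183/5,180+152/5,.114)[:2])
g=np.array([.5276,.1012]);y=np.radians(-79.3);print('from grip',g+.066*np.array([np.cos(y),np.sin(y)]))
```

```text
mug [0.5371249  0.03615759] handle [0.52512541 0.11012427] 0.07493368220756919 yaw -80.78528354192149
scene [0.54624929 0.03687972]
from grip [0.539854   0.03634756]
```

>>> {"name": "play_rows", "arguments": {"commands": [[-0.0245,0,0,0,0.087],[-0.035,0,0,0,0.087],[-0.04,0,0,0,0.087],[-0.04,0,0,0,0.087],[-0.04,0,0,0,0.087],[-0.04,0,0,0,0.087],[-0.026,0,0,0,0.087],[0,0,0,9,0.087],[0,0,0,8,0.087],[0,0,0,8,0.087]]}}

```text
time: 16.8
ee_pos: [0.5397, 0.0368, 0.2556]
orientation: [[0.251, 0.968, 0.0], [0.968, -0.251, 0.0], [0.0, 0.0, -1.0]]
ft_force: [0.7, 0.3, 0.5]
gripper_width: 0.999
```

Run:
```python
from h import *
s=observe();R=s['orientation'];print(s['time'],s['ee_pos'],R.round(3)); print(R.T@(np.array([.540,.0365,.064])-s['ee_pos']))
```

```text
16.8 [0.53970736 0.03679861 0.25557334] [[ 0.251  0.968  0.   ]
 [ 0.968 -0.251  0.   ]
 [ 0.     0.    -1.   ]]
[-0.00022808  0.0003443   0.19157336]
```

>>> {"name": "play_rows", "arguments": {"commands": [[0,0,0.025,0,0.087],[0,0,0.025,0,0.087],[0,0,0.025,0,0.087],[0,0,0.025,0,0.087],[0,0,0.02,0,0.087],[0,0,0.02,0,0.087],[0,0,0.02,0,0.087],[0,0,0.02,0,0.087],[0,0,0.012,0,0.087],[0,0,0,0,0.087]]}}

```text
time: 18.05
ee_pos: [0.5393, 0.0368, 0.0629]
orientation: [[0.247, 0.969, -0.001], [0.969, -0.247, -0.0], [-0.0, -0.001, -1.0]]
ft_force: [-0.5, 0.1, -0.2]
gripper_width: 1.0
```

>>> {"name": "play_rows", "arguments": {"commands": [[0,0,0,0,0.08],[0,0,0,0,0.075],[0,0,0,0,0.07],[0,0,0,0,0.065],[0,0,0,0,0.06],[0,0,0,0,0.05],[0,0,0,0,0.05],[0,0,0,0,0.05],[0,0,-0.005,0,0.05],[0,0,-0.01,0,0.05]], "grip_force": 35}}

```text
time: 19.3
ee_pos: [0.5375, 0.0369, 0.0777]
orientation: [[0.246, 0.969, -0.005], [0.969, -0.246, -0.0], [-0.001, -0.005, -1.0]]
ft_force: [0.3, -0.3, -2.6]
gripper_width: 0.754
```

>>> {"name": "play_rows", "arguments": {"commands": [[0,0,-0.015,0,0.05],[0,0,-0.02,0,0.05],[0,0,-0.02,0,0.05],[0,0,-0.02,0,0.05],[0,0,-0.02,0,0.05],[0,0,-0.02,0,0.05],[0,0,0,0,0.05],[0,0,0,0,0.05],[0,0,0,0,0.05],[0,0,0,0,0.05]]}}

```text
time: 20.55
ee_pos: [0.5393, 0.0368, 0.1929]
orientation: [[0.247, 0.969, -0.001], [0.969, -0.247, -0.0], [-0.0, -0.001, -1.0]]
ft_force: [0.0, -0.2, -3.0]
gripper_width: 0.753
```

Run:
```python
from h import *
s=observe();R=s['orientation'];print(s['time'],s['ee_pos'],R.round(3),s['ft_force']); print(R.T@(np.array([.519,.242,.194])-s['ee_pos']))
```

```text
20.55 [0.53928796 0.03683588 0.19285132] [[ 0.247  0.969 -0.001]
 [ 0.969 -0.247 -0.   ]
 [-0.    -0.001 -1.   ]] [ 0.00600166 -0.20946864 -3.00706011]
[ 0.19381237 -0.07029035 -0.00112675]
```

Held round the body at 65 mm. Moving to the pre-hook position.

>>> {"name": "play_rows", "arguments": {"commands": [[0.01,-0.0035,0,0,0.05],[0.02,-0.007,0,0,0.05],[0.025,-0.009,0,0,0.05],[0.03,-0.011,0,0,0.05],[0.03,-0.011,0,0,0.05],[0.03,-0.011,0,0,0.05],[0.025,-0.009,0,0,0.05],[0.016,-0.006,0,0,0.05],[0.008,-0.003,0,0,0.05],[0,0,0,0,0.05]]}}

```text
time: 21.8
ee_pos: [0.5192, 0.2423, 0.1934]
orientation: [[0.246, 0.969, -0.0], [0.969, -0.246, -0.0], [-0.0, -0.0, -1.0]]
ft_force: [-0.2, -0.5, -3.4]
gripper_width: 0.751
```

Run:
```python
from h import *
s=observe();print(s['time'],s['ee_pos'],s['ft_force'])
a=viewer.camera('top')[:,:,::-1];b=viewer.camera('scene')[:,:,::-1]
R=lambda im,x0,y0,x1,y1:cv2.resize(np.clip(im[y0:y1,x0:x1]*1.6,0,255).astype('uint8'),(400,400),interpolation=cv2.INTER_CUBIC)
cv2.imwrite('pics/j.png',np.hstack([R(a,140,135,240,235),R(b,270,110,370,210)]))
```

```text
21.8 [0.51921507 0.24229509 0.19342689] [-0.16525487 -0.52670554 -3.37296357]
```

View pics/j.png

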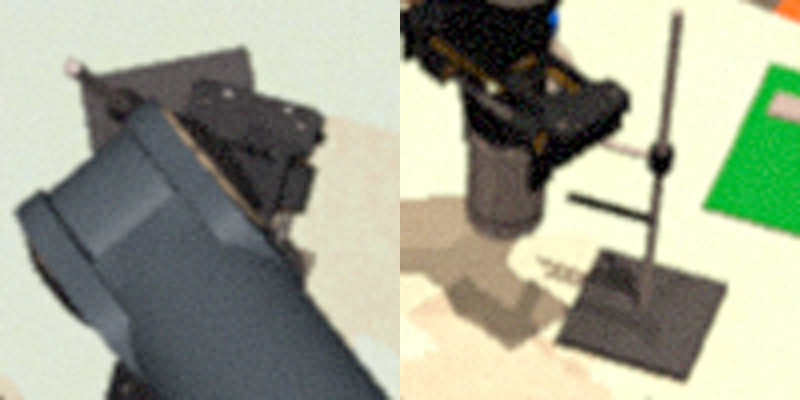

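The hook and bumper are clear ahead, with the handle hidden behind the gripper. I'll push the opening over the hook in two half steps and watch the force.

>>> {"name": "play_rows", "arguments": {"commands": [[0.0012,0.0025,0,0,0.05],[0.0012,0.0025,0,0,0.05],[0.0012,0.0025,0,0,0.05],[0.0012,0.0025,0,0,0.05],[0.0012,0.0025,0,0,0.05],[0.0012,0.0025,0,0,0.05],[0.0012,0.0025,0,0,0.05],[0.0012,0.0025,0,0,0.05],[0.0012,0.0025,0,0,0.05],[0.0012,0.0025,0,0,0.05]]}}

```text
time: 23.15
ee_pos: [0.5466, 0.2478, 0.1935]
orientation: [[0.247, 0.969, 0.0], [0.969, -0.247, -0.0], [-0.0, 0.0, -1.0]]
ft_force: [0.2, -1.1, -3.7]
gripper_width: 0.752
```

>>> {"name": "play_rows", "arguments": {"commands": [[0.0012,0.0025,0,0,0.05],[0.0012,0.0025,0,0,0.05],[0.0012,0.0025,0,0,0.05],[0.0012,0.0025,0,0,0.05],[0.0012,0.0025,0,0,0.05],[0.0012,0.0025,0,0,0.05],[0.0012,0.0025,0,0,0.05],[0.0012,0.0025,0,0,0.05],[0.0012,0.0025,0,0,0.05],[0.0012,0.0025,0,0,0.05]]}}

```text
time: 24.4
ee_pos: [0.5738, 0.2532, 0.1935]
orientation: [[0.247, 0.969, 0.0], [0.969, -0.247, -0.0], [-0.0, 0.0, -1.0]]
ft_force: [-1.0, 0.5, -2.7]
gripper_width: 0.755
```

Run:
```python
from h import *
s=observe();print(s['time'],s['ee_pos'],s['ft_force'],s['ft_torque'])
a=viewer.camera('top')[:,:,::-1];b=viewer.camera('scene')[:,:,::-1]
R=lambda im,x0,y0,x1,y1:cv2.resize(np.clip(im[y0:y1,x0:x1]*1.8,0,255).astype('uint8'),(400,400),interpolation=cv2.INTER_CUBIC)
cv2.imwrite('pics/k.png',np.hstack([R(a,140,135,220,215),R(b,280,110,360,190)]))
```

```text
24.4 [0.57382151 0.25321723 0.19353784] [-0.97330377  0.52932535 -2.67156096] [-0.03441892 -0.05558525 -0.0156667 ]
```

View pics/k.png

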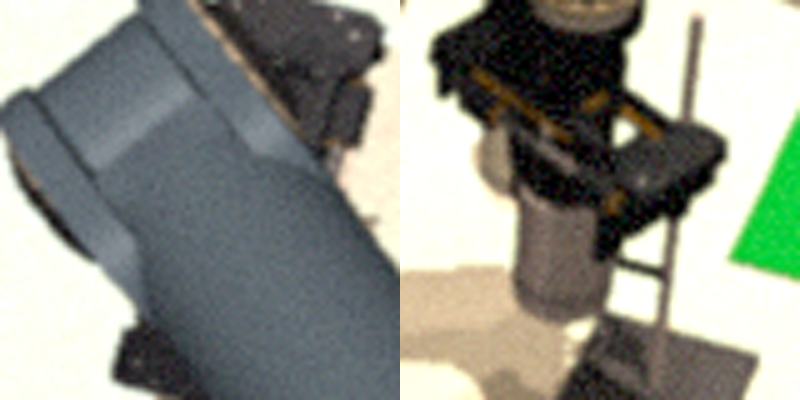

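No contact forces so far, and the gripper clears the post. Lowering onto the hook.

>>> {"name": "play_rows", "arguments": {"commands": [[0,0,0.003,0,0.05],[0,0,0.003,0,0.05],[0,0,0.003,0,0.05],[0,0,0.003,0,0.05],[0,0,0.003,0,0.05],[0,0,0.003,0,0.05],[0,0,0.002,0,0.05],[0,0,0.002,0,0.05],[0,0,0,0,0.05],[0,0,0,0,0.05]]}}

```text
time: 25.75
ee_pos: [0.5737, 0.2532, 0.1717]
orientation: [[0.247, 0.969, 0.0], [0.969, -0.247, 0.0], [0.0, 0.0, -1.0]]
ft_force: [-0.3, 0.7, -2.6]
gripper_width: 0.754
```

>>> {"name": "play_rows", "arguments": {"commands": [[0,0,0.001,0,0.05],[0,0,0.001,0,0.05],[0,0,0.001,0,0.05],[0,0,0.001,0,0.05],[0,0,0.001,0,0.05],[0,0,0.001,0,0.05],[0,0,0,0,0.05],[0,0,0,0,0.05],[0,0,0,0,0.05],[0,0,0,0,0.05]]}}

```text
time: 27.0
ee_pos: [0.5737, 0.2533, 0.1658]
orientation: [[0.247, 0.969, 0.0], [0.969, -0.247, 0.0], [0.0, 0.0, -1.0]]
ft_force: [-0.3, 0.0, 0.4]
gripper_width: 0.752
```

The weight has moved onto the hook at the predicted height. I'll release slowly, wait, then rise.

>>> {"name": "play_rows", "arguments": {"commands": [[0,0,0,0,0.066],[0,0,0,0,0.067],[0,0,0,0,0.069],[0,0,0,0,0.072],[0,0,0,0,0.076],[0,0,0,0,0.08],[0,0,0,0,0.087],[0,0,0,0,0.087],[0,0,0,0,0.087],[0,0,0,0,0.087]], "grip_force": 5}}

```text
time: 28.25
ee_pos: [0.5737, 0.2532, 0.1655]
orientation: [[0.247, 0.969, 0.0], [0.969, -0.247, -0.0], [-0.0, 0.0, -1.0]]
ft_force: [0.5, -1.1, -0.1]
gripper_width: 1.001
```

Run:
```python
from h import *
s=observe();print(s['time'],s['ee_pos'],s['ft_force'],s['gripper_width'])
pic('scene','l.png',(270,100,370,200),5)
```

```text
28.25 [0.57367934 0.2531849  0.16554765] [ 0.4567269  -1.10093521 -0.06880555] 1.001420440365703
```

View pics/l.png

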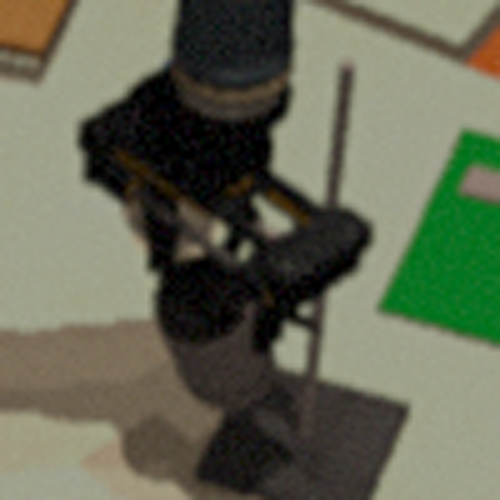

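The mug hangs tilted on the hook between the open fingers. Rising straight up.

>>> {"name": "play_rows", "arguments": {"commands": [[0,0,-0.004,0,0.087],[0,0,-0.006,0,0.087],[0,0,-0.008,0,0.087],[0,0,-0.01,0,0.087],[0,0,-0.012,0,0.087],[0,0,-0.015,0,0.087],[0,0,-0.02,0,0.087],[0,0,-0.02,0,0.087],[0,0,-0.02,0,0.087],[0,0,-0.02,0,0.087]]}}

```text
time: 29.55
ee_pos: [0.5736, 0.2533, 0.3022]
orientation: [[0.247, 0.969, 0.001], [0.969, -0.247, 0.0], [0.001, 0.001, -1.0]]
ft_force: [0.6, -1.0, 0.6]
gripper_width: 1.001
```

>>> {"name": "play_rows", "arguments": {"commands": [[-0.02,0,-0.01,0,0.087],[-0.04,0,0,0,0.087],[-0.04,0,0,0,0.087],[-0.04,0,0,0,0.087],[-0.04,0,0,0,0.087],[-0.02,0,0,0,0.087],[0,0,0,0,0.087],[0,0,0,0,0.087],[0,0,0,0,0.087],[0,0,0,0,0.087]]}}

```text
time: 30.8
ee_pos: [0.5243, 0.0603, 0.3105]
orientation: [[0.245, 0.969, -0.0], [0.969, -0.245, 0.0], [0.0, -0.0, -1.0]]
ft_force: [-0.2, 0.5, -0.2]
gripper_width: 1.003
```

Run:
```python
from h import *
s=observe();print(s['time'],s['ee_pos'],s['ft_force'])
a=viewer.camera('top')[:,:,::-1];b=viewer.camera('scene')[:,:,::-1]
R=lambda im,x0,y0,x1,y1:cv2.resize(np.clip(im[y0:y1,x0:x1]*1.6,0,255).astype('uint8'),(400,400),interpolation=cv2.INTER_CUBIC)
cv2.imwrite('pics/m.png',np.hstack([R(a,130,130,230,230),R(b,270,110,370,210)]))
# motion check
d=[viewer.camera('scene').astype(int)[100:210,270:370] for _ in range(4)]
print([abs(cv2.blur((d[0]-x).astype('float32'),(5,5))).max() for x in d[1:]])
i=(viewer.camera('top')[175:235,360:440,::-1]*1.6).clip(0,255).astype('uint8');cv2.imwrite('pics/n.png',i)
# canister: darkest-lid centroid vs crop a.png at start
o=cv2.resize(cv2.imread('pics/a.png'),(560,420),interpolation=cv2.INTER_AREA)[180:210,372:398]
r=cv2.matchTemplate(viewer.camera('top')[170:230,360:420,::-1].copy(),o,cv2.TM_CCOEFF_NORMED);print('canister shift px',np.array(cv2.minMaxLoc(r)[3])-[12,10],r.max())
```

```text
30.8 [0.52430078 0.06029551 0.31045256] [-0.1665789   0.45471534 -0.24973467]
[np.float32(5.64), np.float32(8.64), np.float32(9.16)]
canister shift px [0 0] 0.9829095
```

View pics/m.png

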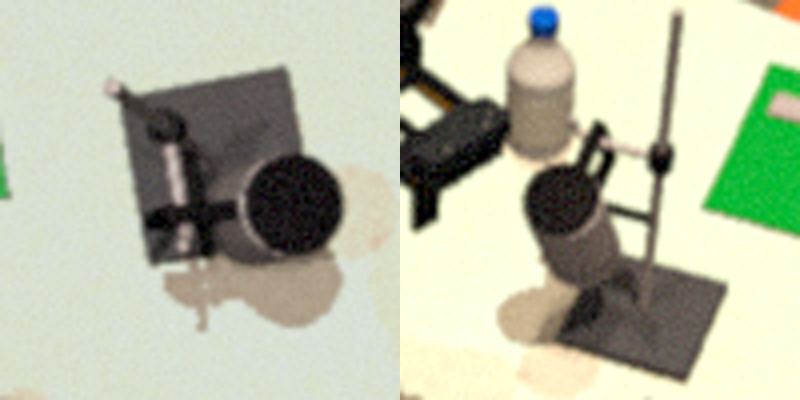

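The mug hangs by its handle on the hook and leans on the bumper. I'll give it a short settle, then hand in.

>>> {"name": "play_rows", "arguments": {"commands": [[0,0,0,0,0.087],[0,0,0,0,0.087],[0,0,0,0,0.087],[0,0,0,0,0.087],[0,0,0,0,0.087],[0,0,0,0,0.087],[0,0,0,0,0.087],[0,0,0,0,0.087],[0,0,0,0,0.087],[0,0,0,0,0.087]]}}

```text
time: 32.45
ee_pos: [0.5243, 0.0594, 0.3105]
orientation: [[0.247, 0.969, 0.0], [0.969, -0.247, -0.0], [-0.0, 0.0, -1.0]]
ft_force: [-0.2, -0.8, 0.3]
gripper_width: 1.004
```

Run:
```python
from h import *
old=cv2.resize(cv2.imread('pics/m.png')[:,400:],(100,100),interpolation=cv2.INTER_AREA).astype('float32')
new=np.clip(viewer.camera('scene')[110:210,270:370,::-1]*1.6,0,255).astype('float32')
print('change',abs(cv2.blur(old-new,(5,5)))[:,35:].max()); print(sign_off())
```

```text
change 6.864
the job is handed in; nothing more can be done
None
```

The mug is hanging by its handle on the stand's hook, and I handed the job in at about 32.5 s; hand-in reports no verdict.

- **What I did:** I lifted the mug out of the crate by its handle, stood it upright near the middle of the leftmost mat and let go. I then took it round the body (65 mm grip), lifted it, passed the handle over the hook and released it slowly.
- **The hang:** The last pictures show the handle over the hook's level bar and the body leaning on the bumper. The image barely changed over the last 1.5 s, about the level of camera noise, so it looks at rest. I did not measure the handle's distance from the hook's seat after release.
- **Everything else:** The canister shows no shift in the top picture. I saw no change to the flask. I never went near the jar or brush pot, but I didn't re-measure them. The gripper is well clear of everything, with no contact force.

The checks mostly agreed. The one disagreement was between the two cameras, by up to about 1 cm on the mug and the hook tip, which stayed within the clearances I used.

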